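# Bring the bench compressor just past its compression peak and lock it

## Task

Take the small compressor's flywheel by its crank handle and turn it slowly anticlockwise (seen from above, the way of the red arrow), feeling the resistance build up; stop just past the peak, where the resistance has fallen away. Let go, then push the red tab of the lock bolt gently and fully home towards the shaft, so that the flywheel is locked; leave the other things on the desk where they are.

Things in the scene. Friction and masses are not known exactly. Their poses are not given: they have to be found in the camera images.
- compressor: Small blue upright-shaft compressor, fixed to the desk: foot plate 130 x 130 mm, blue drum 120 mm across and 66 mm high, finned aluminium cylinder head reaching 104 mm from the axis along its +x. Origin: on the desk, on the vertical shaft axis; z up. On top a spoked steel flywheel 150 mm across, top face at z = 84 mm.
- flywheel (a joint): Angle (rad) of the crank handle about the shaft, anticlockwise seen from above from the compressor's +x; grows the way of the arrow. It turns round and round with a steady drag of about 1.5 N at the handle and stays where it is left, except 0.9 to 1.7 rad past the peak of compression, where it is driven on and runs away.
- shaft_top (a point): Middle of the flywheel's top face, on the shaft axis. Compression comes 1 to 3.2 rad on from the start, unseen and different each time: over 0.75 rad the push at the handle climbs to about 10 N, then falls to the bare drag within 0.1 rad (6 mm at the handle). The bolt's slot is in line from there to about 0.17 rad (10 mm) farther.
- crank_grip (a point): Centre of the crank handle: a black upright cylinder 20 mm across and 41 mm tall (z = 92 to 133 mm above the desk) that spins freely on its pin, 60 mm from the shaft axis on top of the flywheel. It can be gripped from above at this point and led round in a circle without turning the hand.
- lock_bolt (a joint): Travel of the lock bolt (m): 0 drawn out, 0.020 fully home in the slot of the shaft's lock ring. Slides level, straight towards the shaft axis, from a direction 135 degrees anticlockwise of the compressor's +x; takes about 3 N and stays where it is left. With the slot out of line it stops dead at about 0.002; in the slot its tapered nose centres the wheel a little.
- bolt_tab (a point): Point on the lock bolt's upright red tab, 115 mm from the shaft axis with the bolt drawn out (95 mm when home), 70 mm above the desk. The tab is 8 mm thick along the slide, 24 mm wide, and stands from z = 36 to 82 mm; push its outer face towards the shaft.
- mouse: Black computer mouse, 58 x 112 x 36 mm, on the desk behind the compressor; a bystander. Origin: centre of its underside.
- solder_spool: Blue and white reel of solder, 55 x 98 x 28 mm with its loose wire end, on the desk to the left; a bystander. Origin: centre of its underside.
- thermal_pad_box: Flat grey box, 40 x 58 x 8 mm, on the desk right of the lamp; a bystander. Origin: centre of its underside.

How it is judged:
By the outcome, as a careful person would: the job done as asked, in the order asked, and still so for the second after the job is handed in, with the robot touching nothing.
It also fails if it takes over 70 s, if anything falls off the work surface, if the arm or the gripper's body presses on something with over 40 N, if the wrist force passes 120 N, or if a joint passes its speed limit or range.

## Robot

A 7-joint arm with a two-finger parallel gripper is mounted at the origin on a cart in front of the work surface, level with it; the furniture and walls round the work are solid. World frame = base frame: x ahead of the robot, y to its left, z up, the work surface at z = 0. Lengths are in m, angles in rad, forces in N, time in s.
With the tool pointing down it reaches from about 0.4 to 0.85 m from the base axis. Payload 6.9 kg.
Tool frame: the origin (TCP) lies on the centre line of the jaws, within the pads' length; the fingertips stand ctrl.tip_extent ahead of it and the grasp point (between the pads) lies 11 mm behind it (ctrl.tip_extent is the distance from the TCP to the fingertips, in m); z points along the fingers, y is the line along which they close (so a half turn about z gives the same grasp; the last joint's range is limited). The gripper opens to 85 mm and grips with 20 to 120 N. Pads are 22 mm wide; open, the fingers measure 114 mm over their backs; the gripper's body (76 mm by 85 mm) begins 54 mm behind the grasp point. The pads swing forward as they close: fully open they stand 13 mm farther back than shut.
Start: joints at [-1.123, 0.507, -0.238, 1.5, 0.126, 1.149, -0.155], TCP at [0.21, 0.589, 0.239] pointing down, gripper open.
Joint ranges: [-3.08, 3.08], [-0.24, 2.05], [-1.43, 1.35], [0, 2.5], [-1.52, 4.66], [0.17, 1.96], [-2.89, 2.89]. Speed limits (rad/s): [2.39, 2.39, 3.14, 3.14, 3.14, 3.14, 3.14].

## Interface

Orientations are given as a unit quaternion [w, x, y, z].
In Python, from station import status, viewer, ctrl gives the robot as it stands.
- The arm moves only by the tool apply_moves, never from a script. Its argument "targets" is one flat list of numbers, 7 for each row, row after row: the turn, a rotation vector about the tool's x, y, z in degrees, then the shift along the tool's x, y, z in cm, then the closure, from -1 (fully open) to 1 (shut). In form: [ax, ay, az, dx, dy, dz, claw, ax, ay, az, dx, dy, dz, claw, ...]. A call has 1 to 20 rows; each row shifts and turns the commanded pose from where the row before left it, along the tool's axes as they then stand; what a row does not reach is not made up. A row lasts 1/12 s, in which the tool goes at most 41.7 mm and 7.16 degrees, less where a joint would pass 70% of its speed; a pose out of reach is approached as far as the arm can. A call with a gripper value outside its range is refused whole. The fingers move at their own pace and stop on an object; the grip force is fixed at half the most. Time passes only in rows, so rows that do not move let the fingers close. It gives the time, the measured TCP pose, the force, the opening and the grip force at its end, in the units of the state.
- status.observe(): the state, without advancing time (a new reading comes with each control period).
- viewer.get_image(name): name is "scene" or "top"; returns (picture, depth): 384x512x3 uint8, red, green, blue; 384x512 float32, m along the optical axis (not along the pixel's ray), 0 where there is no reading.
- viewer.get_calibration(name): a dict with "vertical_fov" (degrees; the focal length in pixels is half the picture's height over the tangent of half this angle, whatever the lens; pixels are square), "cx", "cy" (the principal point, pixels), "eye" and "rotation" of the camera in the world. Camera axes: x right, y down, z forward; pixel columns grow to the right and rows downward; lengths in m; the calibration is good to about 2 mm. A picture is of the moment at which its call begins. get_calibration takes no time and is no camera call.
- ctrl.finish_job(): hands the job in; it is judged then, once.
The state is a dict: "t": time; "joints": joint angles; "qd": joint speeds; "joint_torque": joint torques, N m; "eef_pos": TCP position; "orientation": TCP orientation; "wrist_force": force on the tool from outside, world axes, zero at the start; "ft_torque": the same for the moment, N m; "width": finger opening in m; "finger_force": force on a finger pad.
Only numpy, scipy, OpenCV 4.12 (cv2) and the standard library are available. Lean on these libraries where they do the work, as an engineer would, in place of code of your own. Each camera call takes 0.05 s, during which the arm holds its last target. There are 200 camera calls.

## Working session

There is one attempt and no reset: what is moved stays moved. The work goes in short steps, Python scripts to look and compute and a tool call to move; the robot and the scene stay as the last step left them, time stands still between calls to the robot, and variables do not carry over. Pictures are saved under pics/ and viewed, at most 10 in all, crops included, and the job is handed in when it is done.

Besides the shell and the picture viewer there is one more tool, called by a JSON object that holds its "op" and its "data". apply_moves: Moves the arm, as the interface text tells. Its arguments: {"type":"object","properties":{"targets":{"type":"array","items":{"type":"number"}}},"required":["targets"]}

```bash
mkdir -p pics; ls; python3 - <<'E'
from station import status, viewer, ctrl
import cv2,numpy as np
s=status.observe();print({k:np.round(v,4).tolist() for k,v in s.items()},ctrl.tip_extent)
for n in("scene","top"):
    im,d=viewer.get_image(n);np.savez(f"pics/{n}0.npz",im=im,d=d)
    cv2.imwrite(f"pics/{n}0.png",im[:,:,::-1]);print(viewer.get_calibration(n))
a=cv2.imread("pics/scene0.png");b=cv2.imread("pics/top0.png")
cv2.imwrite("pics/b0.png",np.hstack([a,b])[:, :])
E
```

```text
pics
{'t': 0.0, 'joints': [-1.1235, 0.5084, -0.2375, 1.5011, 0.1257, 1.1489, -0.1548], 'qd': [0.0001, -0.0025, -0.0009, -0.0, 0.0003, 0.0006, -0.0002], 'joint_torque': [0.0006, -62.0616, -2.1866, -24.9643, 0.0127, 0.0121, -0.0], 'eef_pos': [0.2094, 0.5884, 0.2384], 'orientation': [-0.0001, 0.17, 0.9854, -0.0009], 'wrist_force': [-0.1354, -0.1131, -0.299], 'ft_torque': [0.0403, 0.0026, -0.0458], 'finger_force': 0.0, 'width': 0.0853} 0.008
{'vertical_fov': 50.55861210790086, 'cx': 254.05734495688372, 'cy': 193.3542157816965, 'eye': array([-0.0858579 , -0.5381634 ,  0.94511211]), 'rotation': array([-0.37494236,  0.86435593, -0.30843799,  0.131046  ])}
{'vertical_fov': 42.736439295518586, 'cx': 254.86099742455568, 'cy': 198.45153347767905, 'eye': array([0.1671015 , 0.18572796, 1.59174543]), 'rotation': array([-0.07272801,  0.71340888, -0.69301395,  0.07409506])}
```

View pics/top0.png

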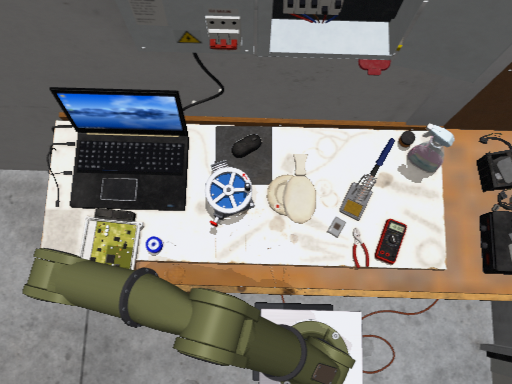

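View pics/scene0.png

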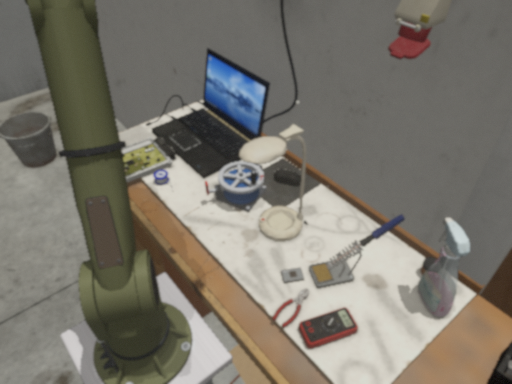

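Top view: compressor at about (230,190), red tab at about (213,224), lamp next to it at about (290,195). Scene view: flywheel at about (241,178). I'll zoom in on both.

```bash
cat > h.py <<'E'
import numpy as np,cv2
from scipy.spatial.transform import Rotation as R
from station import status, viewer, ctrl
def cam(n):
    c=viewer.get_calibration(n);q=c["rotation"]
    return c,192/np.tan(np.radians(c["vertical_fov"]/2)),R.from_quat([q[1],q[2],q[3],q[0]]).as_matrix()
def ray(n,u,v):
    c,f,M=cam(n);return c["eye"],M@np.array([(u-c["cx"])/f,(v-c["cy"])/f,1])
def onz(n,u,v,z):
    e,r=ray(n,u,v);return e+r*(z-e[2])/r[2]
def pts(n,d):
    c,f,M=cam(n);v,u=np.mgrid[:384,:512]
    return np.stack([(u-c["cx"])/f*d,(v-c["cy"])/f*d,d],-1)@M.T+c["eye"]
def proj(n,p):
    c,f,M=cam(n);q=M.T@(np.array(p)-c["eye"]);return q[0]/q[2]*f+c["cx"],q[1]/q[2]*f+c["cy"]
E
python3 - <<'E'
from h import *
o=[]
for n,(u,v) in {"scene":(215,130),"top":(190,130)}.items():
    z=np.load(f"pics/{n}0.npz");im,d=z["im"],z["d"];P=pts(n,d)
    o.append(cv2.resize(im[v:v+100,u:u+100 if n=="top" else u+100,::-1],(400,400),interpolation=cv2.INTER_CUBIC) if 0 else cv2.resize(im[v:v+110,u-20:u+80,::-1],(400,440),interpolation=cv2.INTER_CUBIC))
    hsv=cv2.cvtColor(im,cv2.COLOR_RGB2HSV)
    red=((hsv[...,0]<8)|(hsv[...,0]>172))&(hsv[...,1]>130)&(hsv[...,2]>80)
    k,l,st,ce=cv2.connectedComponentsWithStats(red.astype(np.uint8))
    for i in range(1,k):
        if st[i,4]>4: print(n,"red",ce[i].round(1),st[i],np.median(P[l==i],0).round(3))
    blk=(P[...,2]>.12)&(P[...,2]<.15)&(d>0)&(P[...,0]>.3)&(P[...,0]<.9)
    k,l,st,ce=cv2.connectedComponentsWithStats(blk.astype(np.uint8))
    for i in range(1,k):
        if st[i,4]>4: print(n,"z.12-.15",ce[i].round(1),st[i],np.median(P[l==i],0).round(3))
    fl=(P[...,2]>.078)&(P[...,2]<.09)&(d>0)&(P[...,0]>.3)&(P[...,0]<.9)&(P[...,1]>.1)
    print(n,"fly",P[fl].min(0),P[fl].max(0),fl.sum())
    hi=(P[...,2]>.15)&(d>0)&(P[...,0]>.3)&(P[...,0]<.75)&(P[...,1]<.35)&(P[...,1]>-.1)
    print(n,"high",P[hi].min(0),P[hi].max(0),hi.sum())
cv2.imwrite("pics/z0.png",np.hstack(o))
E
```

```text
scene red [409.7  43.6] [390  28  39  30 632] [ 0.712 -0.086  0.574]
scene red [283.7 305.5] [278 301  13  11  15] [ 0.33  -0.141  0.009]
scene red [288.  321.6] [284 317  10   9  14] [ 0.306 -0.182  0.009]
scene red [307.4 323.4] [306 322   4   4  11] [ 0.334 -0.223  0.027]
scene red [324.  336.8] [300 324  56  23 268] [ 0.335 -0.276  0.021]
scene red [310.5 329.5] [309 328   4   4  10] [ 0.329 -0.239  0.027]
scene z.12-.15 [153.   37.8] [ 96   0 110  74 583] [0.779 1.306 0.135]
scene z.12-.15 [234.7 101. ] [205  78  60  45 473] [0.726 0.581 0.135]
scene z.12-.15 [278.1 117.4] [266 107  30  21 179] [0.779 0.39  0.136]
scene z.12-.15 [375.9 179. ] [ 301  128  144   99 1219] [ 0.78  -0.055  0.135]
scene z.12-.15 [253.5 173.9] [251 171   6   7  37] [0.514 0.207 0.13 ]
scene z.12-.15 [302.  192.2] [301 188   3  10  24] [0.567 0.048 0.135]
scene z.12-.15 [371.6 237.2] [360 230  25  14 137] [ 0.587 -0.191  0.135]
scene z.12-.15 [490.3 254.8] [467 236  45  36 444] [ 0.768 -0.417  0.136]
scene z.12-.15 [446.1 272.1] [434 258  25  24 297] [ 0.637 -0.379  0.134]
scene fly [0.39786949 0.101284
[... 1035 characters left out ...]
 6   2   6] [ 0.028 -0.352 -0.763]
top z.12-.15 [26.9 97.6] [  0  95  56   7 213] [0.779 0.918 0.135]
top z.12-.15 [186.1 104.1] [181 100  11  11  62] [0.778 0.413 0.137]
top z.12-.15 [355.9 108. ] [ 197  101  315   16 1169] [ 0.778 -0.125  0.135]
top z.12-.15 [124.2 116.4] [ 64 112 121  10 625] [0.726 0.607 0.135]
top z.12-.15 [432.1 151.3] [423 141  21  18 132] [ 0.638 -0.354  0.132]
top z.12-.15 [375.8 167.3] [370 159  15  17  87] [ 0.584 -0.181  0.132]
top z.12-.15 [246.5 185.6] [244 183   6   7  33] [0.515 0.215 0.132]
top fly [0.40013107 0.10083959 0.07800004] [0.78326521 1.03107834 0.08999672] 1321
top high [ 0.36864166 -0.09999613  0.31597776] [0.74943287 0.34997079 0.96959984] 17778
```

View pics/z0.png

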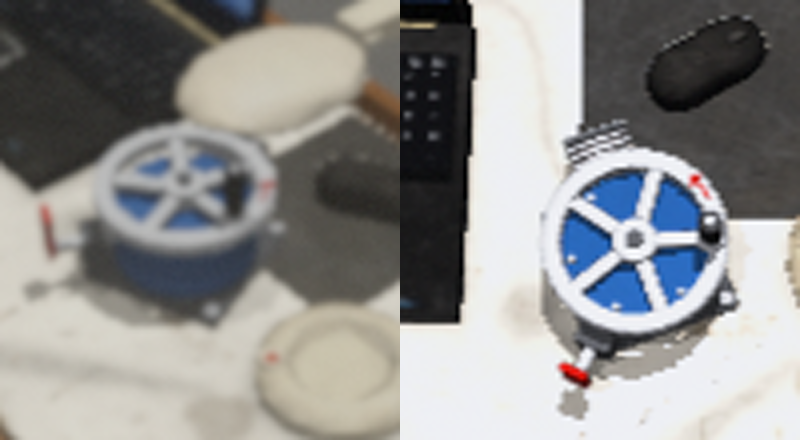

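The zoomed crop shows the handle at top-view pixel (246.5,185.6), the red tab at (213,223) and the cylinder head at the upper left. The lamp head looks close in the scene view. Next I'll fit the wheel and the lamp.

```bash
python3 - <<'E'
from h import *
from scipy.optimize import least_squares
for n in("top","scene"):
    z=np.load(f"pics/{n}0.npz");im,d=z["im"],z["d"];P=pts(n,d)
    m=(abs(P[...,2]-.084)<.004)&(np.hypot(P[...,0]-.49,P[...,1]-.26)<.12)&(im.min(-1)>110)
    Q=P[m][:,:2];h=cv2.convexHull(Q.astype(np.float32))[:,0]
    s=least_squares(lambda p:np.hypot(*(h-p[:2]).T)-p[2],[.49,.26,.075],loss="soft_l1",f_scale=.002).x
    print(n,"wheel",s.round(4),m.sum())
    b=(abs(P[...,2]-.132)<.01)&(np.hypot(P[...,0]-.51,P[...,1]-.21)<.03)
    print("handle",P[b].min(0).round(4),P[b].max(0).round(4),P[b].mean(0).round(4))
    w=(P[...,2]>.15)&(P[...,0]>.35)&(P[...,0]<.75)&(P[...,1]<.45)&(P[...,1]>-.1)&(P[...,2]<.6)&(im.min(-1)>80)
    k,l,st,ce=cv2.connectedComponentsWithStats(w.astype(np.uint8))
    for i in range(1,k):
        if st[i,4]>8: print(" lamp",ce[i].round(0),st[i,4],np.percentile(P[l==i],[2,50,98],0).round(3).tolist())
    r=im.astype(int);t=(r[...,0]>r[...,1]+60)&(r[...,0]>r[...,2]+60)&(np.hypot(P[...,0]-.405,P[...,1]-.315)<.05)
    print(" tab",P[t].mean(0),t.sum(),np.argwhere(t).mean(0)[::-1],P[t].min(0).round(3),P[t].max(0).round(3))
    fin=(abs(P[...,2]-.07)<.03)&(np.hypot(P[...,0]-.49,P[...,1]-.26)<.115)&(np.hypot(P[...,0]-.49,P[...,1]-.26)>.085)&~t
    print(" fins",P[fin].mean(0),fin.sum())
E
```

```text
top wheel [0.5113 0.273  0.0739] 639
handle [0.5068 0.2062 0.1245] [0.5227 0.2217 0.1405] [0.5149 0.214  0.1322]
 lamp [173. 105.] 93 [[0.73, 0.433, 0.162], [0.74, 0.441, 0.209], [0.748, 0.45, 0.246]]
 lamp [299. 193.] 1561 [[0.376, 0.034, 0.341], [0.44, 0.074, 0.355], [0.546, 0.112, 0.364]]
 tab [0.40485262 0.31508866 0.07917227] 20 [213.15 222.85] [0.399 0.306 0.061] [0.411 0.325 0.086]
 fins [0.55418441 0.30399041 0.07554299] 240
scene wheel [0.5099 0.2698 0.075 ] 495
handle [0.5059 0.1997 0.1233] [0.5258 0.2176 0.1356] [0.5142 0.2079 0.13  ]
 lamp [261.  98.] 91 [[0.73, 0.43, 0.158], [0.741, 0.441, 0.209], [0.748, 0.45, 0.251]]
 lamp [273. 148.] 1424 [[0.374, 0.027, 0.183], [0.445, 0.056, 0.352], [0.567, 0.098, 0.361]]
 tab [0.40446059 0.31369923 0.08035103] 3 [206. 183.] [0.402 0.31  0.08 ] [0.407 0.317 0.081]
 fins [0.51662283 0.3004781  0.07292171] 154
```

{"op": "apply_moves", "data": {"targets": [0,0,0,-2.6,-1.6,0,-1,0,0,0,-2.6,-1.6,0,-1,0,0,0,-2.6,-1.6,0,-1,0,0,0,-2.6,-1.6,0,-1,0,0,0,-2.6,-1.6,0,-1,0,0,0,-2.6,-1.6,0,-1,0,0,0,-2.6,-1.6,0,-1,0,0,0,-2.6,-1.6,0,-1,0,0,0,-2.6,-1.6,0,-1,0,0,0,-2.6,-1.6,0,-1,0,0,0,-2.6,-1.6,0,-1,0,0,0,-2.6,-1.6,0,-1]}}

```text
t: 1.1
eef_pos: [0.4397, 0.3019, 0.239]
orientation: [-0.0, 0.17, 0.985, -0.0]
wrist_force: [0.5, -0.2, 0.1]
width: 0.0852
finger_force: 0.0
```

```bash
cat >> h.py <<'E'
def delta(to):
    s=status.observe();q=s["orientation"];M=R.from_quat([q[1],q[2],q[3],q[0]]).as_matrix()
    print("pos",np.round(s["eef_pos"],4),"tool delta cm",(M.T@(np.array(to)-s["eef_pos"])*100).round(2));return M
E
python3 - <<'E'
from h import *
print(delta([.5145,.2115,.2384]).round(3))
im,d=viewer.get_image("scene");cv2.imwrite("pics/s1.png",im[:,:,::-1])
print(status.observe()["joints"])
E
```

```text
pos [0.4397 0.3019 0.239 ] tool delta cm [-10.08  -6.01   0.06]
[[-0.942  0.335 -0.001]
 [ 0.335  0.942 -0.   ]
 [ 0.    -0.001 -1.   ]]
[-0.51622823  0.36426551 -0.16963672  1.74127229  0.07525022  1.04323974
  0.50827838]
```

View pics/s1.png

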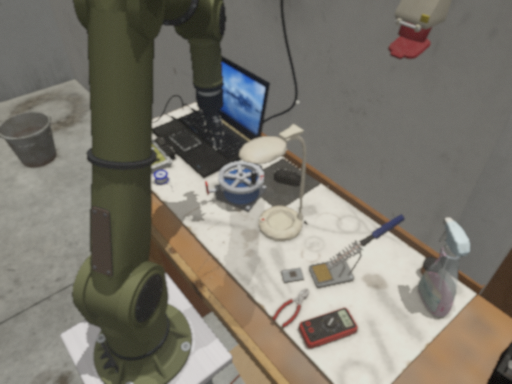

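Scene view: the forearm hangs vertically at about (210,90), well clear of the lamp head at (265,150).

{"op": "apply_moves", "data": {"targets": [0,0,0,-2.0,-1.2,0,-1,0,0,0,-2.0,-1.2,0,-1,0,0,0,-2.0,-1.2,0,-1,0,0,0,-2.0,-1.2,0,-1,0,0,0,-2.1,-1.25,0,-1,0,0,0,0,0,2,-1,0,0,0,0,0,2,-1,0,0,0,0,0,2,-1,0,0,0,0,0,0,-1]}}

```text
t: 1.9
eef_pos: [0.5118, 0.2114, 0.1756]
orientation: [-0.003, 0.17, 0.985, -0.002]
wrist_force: [-0.8, 0.0, 0.3]
width: 0.0854
finger_force: 0.0
```

```bash
python3 - <<'E'
from h import *
delta([.5145,.2115,.107])
o=[]
for n in("scene","top"):
    im,d=viewer.get_image(n);u,v=proj(n,[.5145,.2115,.133]);print(n,u,v)
    u,v=int(u)-40,int(v)-40
    o.append(cv2.resize(im[v:v+80,u:u+80,::-1],(400,400),interpolation=cv2.INTER_CUBIC))
cv2.imwrite("pics/s2.png",np.hstack(o))
E
```

```text
pos [0.5118 0.2114 0.1756] tool delta cm [-0.28  0.13  6.85]
scene 252.75567761906652 172.20891853818978
top 247.31906470326558 185.57795334873103
```

View pics/s2.png

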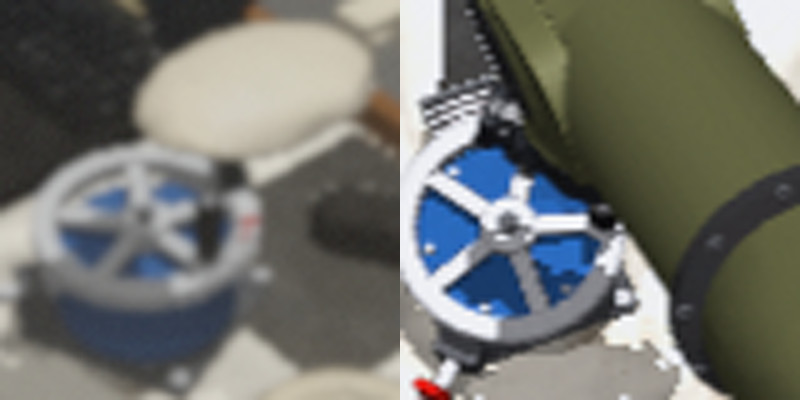

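The handle sits below the open jaws at crop pixel (207,230), with one finger to its right at (230,175), which is consistent. Descending.

{"op": "apply_moves", "data": {"targets": [0,0,0,0,0,1.5,-1,0,0,0,0,0,1.5,-1,0,0,0,0,0,1.5,-1,0,0,0,0,0,1.3,-1,0,0,0,0,0,1.0,-1,0,0,0,0,0,0,-1,0,0,0,0,0,0,-1]}}

```text
t: 2.58
eef_pos: [0.5143, 0.2128, 0.1119]
orientation: [0.0, 0.17, 0.985, 0.0]
wrist_force: [-0.0, -0.1, 0.6]
width: 0.0854
finger_force: 0.0
```

{"op": "apply_moves", "data": {"targets": [0,0,0,0,0,0.3,-1,0,0,0,0,0,0,0,0,0,0,0,0,0,1,0,0,0,0,0,0,1,0,0,0,0,0,0,1,0,0,0,0,0,0,1,0,0,0,0,0,0,1,0,0,0,0,0,0,1]}}

```text
t: 3.25
eef_pos: [0.5144, 0.2134, 0.1088]
orientation: [0.0, 0.17, 0.985, 0.001]
wrist_force: [1.0, 3.2, 3.7]
width: 0.0183
finger_force: 58.7
```

```bash
cat >> h.py <<'E'
C=np.array([.5105,.2715])
def rep():
    s=status.observe();p=np.array(s["eef_pos"][:2])-C;a=np.arctan2(p[1],p[0]);f=np.array(s["wrist_force"])
    t=np.array([-np.sin(a),np.cos(a)]);r=np.array([np.cos(a),np.sin(a)])
    print("ang",a.round(3),"r",np.hypot(*p).round(4),"F tan",(f[:2]@t).round(2),"rad",(f[:2]@r).round(2),"fz",f[2].round(2),"pos",np.round(s["eef_pos"],4))
E
python3 -c "
from h import *
rep();print(status.observe()['width'])"
```

```text
ang -1.505 r 0.0583 F tan 1.17 rad -3.17 fz 3.74 pos [0.5144 0.2134 0.1088]
0.018255676764043174
```

```bash
cat >> h.py <<'E'
C=np.array([.5105,.2735])
def circ(a0,a1,n,C=C,r=.06,start=None):
    T=np.array([[-.942,.335],[.335,.942]]);p=C+r*np.array([np.cos(a0),np.sin(a0)]) if start is None else np.array(start)
    out=[]
    for a in np.linspace(a0,a1,n+1)[1:]:
        d=np.round(T@(C+r*np.array([np.cos(a),np.sin(a)])-p)*100,2);p=p+T.T@d/100;out.append(d.tolist())
    print(a1,p.round(5),out)
E
python3 -c "
from h import *
p=[.5144,.2129]
rep()
circ(-1.505,-1.105,10,start=p)
for k in range(8): circ(-1.105+.4*k,-.705+.4*k,10)"
```

```text
ang -1.507 r 0.0602 F tan 1.16 rad -3.17 fz 3.74 pos [0.5144 0.2134 0.1088]
-1.105 [0.53747 0.21987] [[-0.2, 0.17], [-0.21, 0.11], [-0.21, 0.11], [-0.21, 0.13], [-0.2, 0.13], [-0.19, 0.14], [-0.19, 0.15], [-0.18, 0.16], [-0.18, 0.16], [-0.17, 0.17]]
-0.705 [0.55618 0.23467] [[-0.16, 0.18], [-0.16, 0.18], [-0.15, 0.19], [-0.14, 0.19], [-0.13, 0.2], [-0.12, 0.21], [-0.12, 0.21], [-0.1, 0.21], [-0.1, 0.22], [-0.09, 0.23]]
-0.30499999999999994 [0.56774 0.25545] [[-0.08, 0.23], [-0.07, 0.23], [-0.06, 0.23], [-0.06, 0.23], [-0.04, 0.24], [-0.04, 0.23], [-0.02, 0.24], [-0.02, 0.24], [-0.0, 0.24], [0.0, 0.24]]
0.09500000000000008 [0.57023 0.27921] [[0.01, 0.24], [0.03, 0.24], [0.03, 0.24], [0.04, 0.23], [0.05, 0.24], [0.06, 0.23], [0.07, 0.23], [0.08, 0.23], [0.09, 0.22], [0.1, 0.22]]
0.4950000000000002 [0.56329 0.30203] [[0.11, 0.22], [0.11, 0.21], [0.12, 0.2], [0.13, 0.2], [0.14, 0.2], [0.15, 0.19], [0.15, 0.18], [0.16, 0.18], [0.17, 0.17], [0.18, 0.17]]
0.8950000000000001 [0.54804 0.32027] [[0.18, 0.16], [0.19, 0.15], [0.19, 0.14], [0.2, 0.13], [0.21, 0.13], [0.2, 0.12], [0.22, 0.11], [0.22, 0.1], [0.22, 0.09], [0.22, 0.08]]
1.295 [0.52687 0.33123] [[0.23, 0.07], [0.23, 0.07], [0.23, 0.05], [0.24, 0.05], [0.24, 0.04], [0.23, 0.03], [0.24, 0.01], [0.24, 0.01], [0.24, -0.0], [0.24, -0.01]]
1.6950000000000003 [0.50306 0.333  ] [[0.24, -0.02], [0.24, -0.03], [0.23, -0.04], [0.24, -0.05], [0.23, -0.06], [0.23, -0.07], [0.23, -0.07], [0.22, -0.09], [0.22, -0.09], [0.22, -0.11]]
2.095 [0.48043 0.32549] [[0.21, -0.11], [0.21, -0.12], [0.2, -0.13], [0.2, -0.14], [0.19, -0.14], [0.19, -0.15], [0.18, -0.16], [0.17, -0.17], [0.17, -0.17], [0.16, -0.18]]
```

{"op": "apply_moves", "data": {"targets": [0,0,0,-0.2,0.17,0,1,0,0,0,-0.21,0.11,0,1,0,0,0,-0.21,0.11,0,1,0,0,0,-0.21,0.13,0,1,0,0,0,-0.2,0.13,0,1,0,0,0,-0.19,0.14,0,1,0,0,0,-0.19,0.15,0,1,0,0,0,-0.18,0.16,0,1,0,0,0,-0.18,0.16,0,1,0,0,0,-0.17,0.17,0,1]}}

```text
t: 4.08
eef_pos: [0.5367, 0.2195, 0.1087]
orientation: [-0.0, 0.17, 0.985, -0.0]
wrist_force: [-2.6, -0.3, 6.4]
width: 0.0183
finger_force: 59.2
```

```bash
python3 -c "
from h import *
rep()"
```

```text
ang -1.12 r 0.06 F tan -2.48 rad -0.86 fz 6.44 pos [0.5367 0.2195 0.1087]
```

{"op": "apply_moves", "data": {"targets": [0,0,0,-0.16,0.18,-0.05,1,0,0,0,-0.16,0.18,0,1,0,0,0,-0.15,0.19,0,1,0,0,0,-0.14,0.19,0,1,0,0,0,-0.13,0.2,0,1,0,0,0,-0.12,0.21,0,1,0,0,0,-0.12,0.21,0,1]}}

```text
t: 4.67
eef_pos: [0.5508, 0.2291, 0.1088]
orientation: [-0.0, 0.17, 0.985, -0.0]
wrist_force: [-4.0, 0.1, 5.3]
width: 0.0181
finger_force: 59.1
```

```bash
python3 -c "
from h import *
rep()"
```

```text
ang -0.834 r 0.06 F tan -2.89 rad -2.72 fz 5.26 pos [0.5508 0.2291 0.1088]
```

{"op": "apply_moves", "data": {"targets": [0,0,0,-0.05,0.2,0,1,0,0,0,-0.08,0.21,0,1,0,0,0,-0.08,0.22,0,1]}}

```text
t: 4.92
eef_pos: [0.5553, 0.2339, 0.1088]
orientation: [0.0, 0.17, 0.985, -0.0]
wrist_force: [-2.4, -1.0, 4.7]
width: 0.0183
finger_force: 59.0
```

```bash
sed -i 's/C=np.array(\[.5105,.2735\])/C=np.array([.5097,.2735])/' h.py; python3 -c "
from h import *
rep()"
```

```text
ang -0.716 r 0.0604 F tan -2.35 rad -1.19 fz 4.7 pos [0.5553 0.2339 0.1088]
```

{"op": "apply_moves", "data": {"targets": [0,0,0,-0.07,0.22,0,1,0,0,0,-0.06,0.23,0,1,0,0,0,-0.06,0.23,0,1,0,0,0,-0.05,0.23,0,1,0,0,0,-0.04,0.24,0,1,0,0,0,-0.03,0.23,0,1]}}

```text
t: 5.42
eef_pos: [0.5633, 0.2458, 0.1088]
orientation: [0.001, 0.17, 0.985, -0.0]
wrist_force: [2.2, -3.8, 2.8]
width: 0.0183
finger_force: 58.8
```

```bash
python3 -c "
from h import *
rep()"
```

```text
ang -0.477 r 0.0603 F tan -2.4 rad 3.69 fz 2.81 pos [0.5633 0.2458 0.1088]
```

```bash
python3 -c "
from h import *
D=np.array([.5103,.2735])
circ(-.474,-.234,6,C=D,start=[.56289,.24659])
circ(-.234,.006,6,C=D)
circ(.006,.246,6,C=D)
circ(.246,.446,5,C=D)
"
```

```text
-0.234 [0.56868 0.2596 ] [[-0.12, 0.22], [-0.02, 0.24], [-0.0, 0.24], [-0.0, 0.24], [0.01, 0.24], [0.02, 0.24]]
0.006 [0.57034 0.27385] [[0.03, 0.24], [0.04, 0.23], [0.05, 0.24], [0.06, 0.23], [0.07, 0.23], [0.07, 0.23]]
0.246 [0.56846 0.2881 ] [[0.09, 0.22], [0.09, 0.22], [0.11, 0.22], [0.11, 0.21], [0.12, 0.21], [0.13, 0.2]]
0.446 [0.56445 0.29942] [[0.14, 0.2], [0.14, 0.19], [0.15, 0.18], [0.16, 0.18], [0.17, 0.18]]
```

{"op": "apply_moves", "data": {"targets": [0,0,0,-0.12,0.22,0,1,0,0,0,-0.02,0.24,0,1,0,0,0,0,0.24,0,1,0,0,0,0,0.24,0,1]}}

```text
t: 5.75
eef_pos: [0.5671, 0.2547, 0.1088]
orientation: [0.0, 0.17, 0.985, -0.0]
wrist_force: [0.3, -3.1, 4.1]
width: 0.0189
finger_force: 58.9
```

```bash
sed -i 's/C=np.array(\[.5097,.2735\])/C=np.array([.5103,.2735])/' h.py; python3 -c "
from h import *
rep()"
```

```text
ang -0.32 r 0.0599 F tan -2.85 rad 1.24 fz 4.1 pos [0.5671 0.2547 0.1088]
```

{"op": "apply_moves", "data": {"targets": [0,0,0,0.01,0.24,0,1,0,0,0,0.02,0.24,0,1,0,0,0,0.03,0.24,0,1,0,0,0,0.04,0.23,0,1]}}

```text
t: 6.08
eef_pos: [0.5693, 0.2641, 0.1088]
orientation: [0.0, 0.17, 0.985, -0.0]
wrist_force: [1.0, -3.3, 4.1]
width: 0.0184
finger_force: 58.9
```

```bash
python3 -c "
from h import *
rep()"
```

```text
ang -0.158 r 0.0598 F tan -3.07 rad 1.5 fz 4.06 pos [0.5693 0.2641 0.1088]
```

{"op": "apply_moves", "data": {"targets": [0,0,0,0.05,0.24,0,1,0,0,0,0.06,0.23,0,1,0,0,0,0.07,0.23,0,1,0,0,0,0.07,0.23,0,1]}}

```text
t: 6.42
eef_pos: [0.5701, 0.2733, 0.1088]
orientation: [0.0, 0.17, 0.985, -0.0]
wrist_force: [0.6, -4.8, 3.9]
width: 0.0182
finger_force: 58.9
```

```bash
python3 -c "
from h import *
rep()"
```

```text
ang -0.003 r 0.0598 F tan -4.85 rad 0.62 fz 3.86 pos [0.5701 0.2733 0.1088]
```

Climbing now.

{"op": "apply_moves", "data": {"targets": [0,0,0,0.09,0.22,0,1,0,0,0,0.09,0.22,0,1,0,0,0,0.11,0.22,0,1]}}

```text
t: 6.67
eef_pos: [0.5697, 0.28, 0.1088]
orientation: [0.0, 0.17, 0.985, -0.0]
wrist_force: [1.1, -6.2, 4.6]
width: 0.0186
finger_force: 58.8
```

```bash
python3 -c "
from h import *
rep()"
```

```text
ang 0.11 r 0.0598 F tan -6.32 rad 0.43 fz 4.63 pos [0.5697 0.28   0.1088]
```

{"op": "apply_moves", "data": {"targets": [0,0,0,0.11,0.21,0,1,0,0,0,0.12,0.21,0,1,0,0,0,0.13,0.2,0,1]}}

```text
t: 6.92
eef_pos: [0.5687, 0.2864, 0.1088]
orientation: [0.0, 0.171, 0.985, -0.001]
wrist_force: [2.0, -8.6, 4.8]
width: 0.0186
finger_force: 59.0
```

```bash
python3 -c "
from h import *
rep()
D=np.array([.5103,.2735])
circ(.246,.546,15,C=D)
circ(.546,.846,15,C=D)"
```

```text
ang 0.217 r 0.0598 F tan -8.85 rad 0.11 fz 4.83 pos [0.5687 0.2864 0.1088]
0.546 [0.56155 0.30469] [[0.07, 0.1], [0.07, 0.1], [0.07, 0.09], [0.07, 0.1], [0.08, 0.09], [0.07, 0.09], [0.08, 0.09], [0.08, 0.09], [0.09, 0.09], [0.08, 0.09], [0.09, 0.08], [0.08, 0.08], [0.09, 0.08], [0.09, 0.08], [0.1, 0.08]]
0.846 [0.55012 0.31839] [[0.09, 0.07], [0.1, 0.08], [0.1, 0.07], [0.09, 0.07], [0.1, 0.06], [0.1, 0.07], [0.11, 0.06], [0.1, 0.06], [0.1, 0.06], [0.11, 0.06], [0.11, 0.05], [0.1, 0.06], [0.11, 0.05], [0.11, 0.05], [0.11, 0.04]]
```

{"op": "apply_moves", "data": {"targets": [0,0,0,0.07,0.1,0,1,0,0,0,0.07,0.1,0,1,0,0,0,0.07,0.09,0,1]}}

```text
t: 7.17
eef_pos: [0.5679, 0.2894, 0.1088]
orientation: [0.001, 0.171, 0.985, -0.001]
wrist_force: [1.9, -9.0, 5.0]
width: 0.0184
finger_force: 59.0
```

```bash
python3 -c "
from h import *
rep()"
```

```text
ang 0.269 r 0.0598 F tan -9.22 rad -0.52 fz 5.02 pos [0.5679 0.2894 0.1088]
```

{"op": "apply_moves", "data": {"targets": [0,0,0,0.07,0.1,0,1,0,0,0,0.08,0.09,0,1,0,0,0,0.07,0.09,0,1]}}

```text
t: 7.42
eef_pos: [0.5672, 0.292, 0.1088]
orientation: [0.001, 0.171, 0.985, -0.001]
wrist_force: [2.9, -10.3, 4.4]
width: 0.0183
finger_force: 59.1
```

```bash
python3 -c "
from h import *
rep()"
```

```text
ang 0.314 r 0.0598 F tan -10.68 rad -0.39 fz 4.4 pos [0.5672 0.292  0.1088]
```

{"op": "apply_moves", "data": {"targets": [0,0,0,0.08,0.09,0,1,0,0,0,0.08,0.09,0,1,0,0,0,0,0,0,1]}}

```text
t: 7.67
eef_pos: [0.5666, 0.2938, 0.1088]
orientation: [0.001, 0.171, 0.985, -0.002]
wrist_force: [3.7, -10.0, 4.3]
width: 0.0182
finger_force: 59.1
```

```bash
python3 -c "
from h import *
rep()"
```

```text
ang 0.346 r 0.0598 F tan -10.64 rad 0.11 fz 4.28 pos [0.5666 0.2938 0.1088]
```

{"op": "apply_moves", "data": {"targets": [0,0,0,0.09,0.09,0,1,0,0,0,0.08,0.09,0,1,0,0,0,0,0,0,1]}}

```text
t: 7.92
eef_pos: [0.5661, 0.2951, 0.1088]
orientation: [0.001, 0.172, 0.985, -0.002]
wrist_force: [4.4, -12.9, 4.5]
width: 0.0187
finger_force: 59.2
```

```bash
python3 -c "
from h import *
rep()"
```

```text
ang 0.369 r 0.0598 F tan -13.63 rad -0.52 fz 4.47 pos [0.5661 0.2951 0.1088]
```

{"op": "apply_moves", "data": {"targets": [0,0,0,0.09,0.08,0,1,0,0,0,0,0,0,1,0,0,0,0,0,0,1]}}

```text
t: 8.17
eef_pos: [0.5658, 0.2958, 0.1088]
orientation: [0.002, 0.172, 0.985, -0.002]
wrist_force: [4.8, -13.2, 4.4]
width: 0.0181
finger_force: 59.2
```

```bash
python3 -c "
from h import *
rep()"
```

```text
ang 0.382 r 0.0598 F tan -14.04 rad -0.45 fz 4.45 pos [0.5658 0.2958 0.1088]
```

{"op": "apply_moves", "data": {"targets": [0,0,0,0.08,0.08,0,1,0,0,0,0,0,0,1,0,0,0,0,0,0,1]}}

```text
t: 8.42
eef_pos: [0.5654, 0.2966, 0.1088]
orientation: [0.002, 0.172, 0.985, -0.002]
wrist_force: [5.3, -12.7, 4.9]
width: 0.0184
finger_force: 59.2
```

```bash
python3 -c "
from h import *
rep()"
```

```text
ang 0.397 r 0.0598 F tan -13.74 rad 0.04 fz 4.93 pos [0.5654 0.2966 0.1088]
```

{"op": "apply_moves", "data": {"targets": [0,0,0,0.09,0.08,0,1,0,0,0,0,0,0,1,0,0,0,0.09,0.08,0,1,0,0,0,0,0,0,1]}}

```text
t: 8.75
eef_pos: [0.5635, 0.3008, 0.1088]
orientation: [0.001, 0.171, 0.985, -0.001]
wrist_force: [2.4, -5.3, 4.1]
width: 0.0182
finger_force: 59.0
```

```bash
python3 -c "
from h import *
rep()"
```

```text
ang 0.475 r 0.0598 F tan -5.82 rad -0.35 fz 4.12 pos [0.5635 0.3008 0.1088]
```

{"op": "apply_moves", "data": {"targets": [0,0,0,0,0,0,1,0,0,0,0,0,0,1]}}

```text
t: 8.92
eef_pos: [0.5621, 0.3033, 0.1088]
orientation: [0.0, 0.17, 0.985, 0.0]
wrist_force: [0.7, -2.8, 2.9]
width: 0.0182
finger_force: 59.0
```

```bash
python3 -c "
from h import *
rep()"
```

```text
ang 0.522 r 0.0598 F tan -2.82 rad -0.78 fz 2.91 pos [0.5621 0.3033 0.1088]
```

{"op": "apply_moves", "data": {"targets": [0,0,0,0.1,0.08,0,1,0,0,0,0.09,0.07,0,1,0,0,0,0.1,0.08,0,1,0,0,0,0,0,0,1,0,0,0,0,0,0,1]}}

```text
t: 9.33
eef_pos: [0.5596, 0.3073, 0.1088]
orientation: [-0.0, 0.17, 0.986, 0.0]
wrist_force: [0.9, -1.0, 2.8]
width: 0.0185
finger_force: 59.0
```

```bash
python3 -c "
from h import *
rep()"
```

```text
ang 0.601 r 0.0597 F tan -1.35 rad 0.15 fz 2.8 pos [0.5596 0.3073 0.1088]
```

{"op": "apply_moves", "data": {"targets": [0,0,0,0,0,0,0.2,0,0,0,0,0,0,-0.2,0,0,0,0,0,0,-0.6,0,0,0,0,0,0,-1,0,0,0,0,0,0,-1,0,0,0,0,0,0,-1,0,0,0,0,0,-1,-1,0,0,0,0,0,-1.5,-1,0,0,0,0,0,-2,-1,0,0,0,0,0,-2,-1,0,0,0,0,0,-1.5,-1,0,0,0,0,0,-1,-1]}}

```text
t: 10.33
eef_pos: [0.5605, 0.3067, 0.2015]
orientation: [0.001, 0.17, 0.985, 0.001]
wrist_force: [0.7, -1.3, -0.6]
width: 0.0855
finger_force: 0.0
```

```bash
python3 - <<'E'
from h import *
rep()
o=[]
A=np.radians(157.8)
for n in("scene","top"):
    im,d=viewer.get_image(n);u,v=proj(n,[.5103,.2735,.133]);P=pts(n,d)
    m=(P[...,2]>.118)&(P[...,2]<.142)&(np.hypot(P[...,0]-.5103,P[...,1]-.2735)<.085);print(n,m.sum(),P[m].mean(0))
    r=im.astype(int);t=(r[...,0]>r[...,1]+60)&(r[...,0]>r[...,2]+60)&(np.hypot(P[...,0]-.405,P[...,1]-.315)<.04);print("tab",t.sum(),P[t].mean(0))
    u,v=int(u)-40,int(v)-40
    o.append(cv2.resize(im[v:v+80,u:u+80,::-1],(400,400),interpolation=cv2.INTER_CUBIC))
cv2.imwrite("pics/s3.png",np.hstack(o))
D=np.array([.5103,.2735])+.14*np.array([np.cos(A),np.sin(A)])
print(D);delta([*D,.175])
E
```

```text
ang 0.585 r 0.0602 F tan -1.42 rad -0.12 fz -0.6 pos [0.5605 0.3067 0.2015]
scene 0 [nan nan nan]
tab 0 [nan nan nan]
top 7 [0.55576876 0.31208293 0.12785349]
tab 20 [0.40480442 0.31506483 0.07948735]
[0.38067812 0.32639771]
pos [0.5608 0.3069 0.2012] tool delta cm [17.63 -4.21  2.56]<stdin>:7: RuntimeWarning: Mean of empty slice.
  ret = um.true_divide(
<stdin>:8: RuntimeWarning: Mean of empty slice.
```

View pics/s3.png

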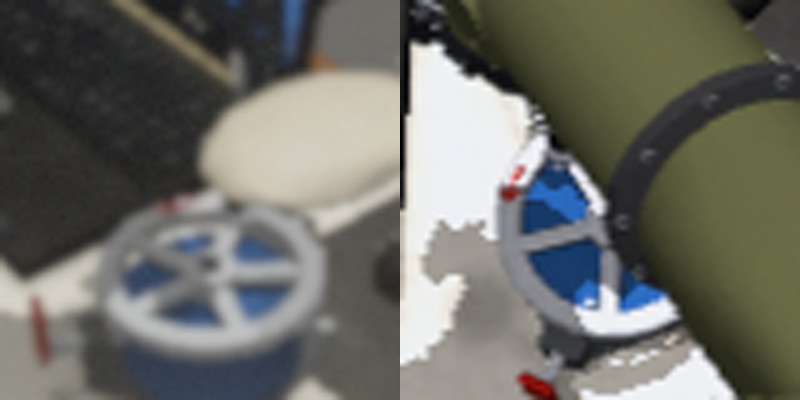

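{"op": "apply_moves", "data": {"targets": [0,0,0,2.2,-0.53,0,1,0,0,0,2.2,-0.53,0,1,0,0,0,2.2,-0.53,0,1,0,0,0,2.2,-0.53,0,1,0,0,0,2.2,-0.53,0,1,0,0,0,2.2,-0.53,0,1,0,0,0,2.2,-0.53,0,1,0,0,0,2.2,-0.53,0,1,0,0,0,0,0,2,1,0,0,0,0,0,2,1,0,0,0,0,0,2,1,0,0,0,0,0,1,1,0,0,0,0,0,0,1,0,0,0,0,0,0,1]}}

```text
t: 11.6
eef_pos: [0.3793, 0.3249, 0.128]
orientation: [-0.001, 0.17, 0.985, -0.001]
wrist_force: [-0.4, 0.3, 0.5]
width: 0.0001
finger_force: 0.0
```

```bash
python3 - <<'E'
from h import *
im,d=viewer.get_image("top");P=pts("top",d)
m=(P[...,2]>.118)&(P[...,2]<.142)&(np.hypot(P[...,0]-.5103,P[...,1]-.2735)<.075)&(P[...,0]>.47);print(m.sum(),P[m].mean(0),P[m].min(0),P[m].max(0))
p=P[m].mean(0)-[.5103,.2735,0];print("handle ang",np.arctan2(p[1],p[0]))
delta([.381,.325,.064]);print(status.observe()["width"])
o=[]
for n in("scene","top"):
    im,d=viewer.get_image(n);u,v=proj(n,[.47,.29,.1])
    u,v=int(u)-40,int(v)-40
    o.append(cv2.resize(im[v:v+80,u:u+80,::-1],(400,400),interpolation=cv2.INTER_CUBIC))
cv2.imwrite("pics/s4.png",np.hstack(o))
E
```

```text
35 [0.55956706 0.30675243 0.13093172] [0.55057628 0.29697421 0.12070154] [0.56860509 0.31589045 0.13933053]
handle ang 0.5937100394953745
pos [0.3798 0.3253 0.1287] tool delta cm [-0.13  0.01  6.47]
0.00040544292984061244
```

View pics/s4.png

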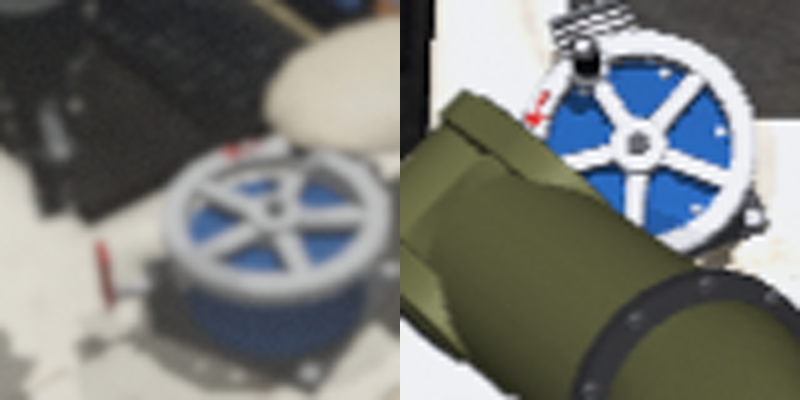

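The top crop shows the handle still in place (about 0.594 rad). The closed fingers are in the scene crop at about (50,205), outside the tab at (105,270). Descending beside the tab.

{"op": "apply_moves", "data": {"targets": [0,0,0,0,0,1.5,1,0,0,0,0,0,1.5,1,0,0,0,0,0,1.5,1,0,0,0,0,0,1.0,1,0,0,0,0,0,0.9,1,0,0,0,0,0,0,1,0,0,0,-0.4,-0.02,0,1,0,0,0,-0.2,-0.01,0,1,0,0,0,0,0,0,1]}}

```text
t: 12.5
eef_pos: [0.3866, 0.3231, 0.0656]
orientation: [0.001, 0.171, 0.985, 0.001]
wrist_force: [0.5, 0.0, 0.1]
width: 0.0001
finger_force: 0.0
```

```bash
cat >> h.py <<'E'
def rep2():
    s=status.observe();p=np.array(s["eef_pos"][:2])-C;u=-p/np.hypot(*p);f=np.array(s["wrist_force"])
    print("r",np.hypot(*p).round(4),"ang",np.degrees(np.arctan2(p[1],p[0])).round(1),"F in",(f[:2]@u).round(2),"F",f.round(2),"pos",np.round(s["eef_pos"],4))
E
python3 -c "
from h import *
rep2()"
```

```text
r 0.1333 ang 158.2 F in 0.43 F [0.48 0.04 0.1 ] pos [0.3866 0.3231 0.0656]
```

{"op": "apply_moves", "data": {"targets": [0,0,0,-0.15,-0.01,0,1,0,0,0,-0.15,0,0,1,0,0,0,-0.15,-0.01,0,1,0,0,0,-0.15,0,0,1,0,0,0,0,0,0,1]}}

```text
t: 12.92
eef_pos: [0.3914, 0.3207, 0.0649]
orientation: [0.0, 0.17, 0.985, 0.0]
wrist_force: [0.1, -0.1, -0.4]
width: -0.0
finger_force: 0.0
```

```bash
python3 -c "
from h import *
rep2()"
```

```text
r 0.1279 ang 158.3 F in 0.11 F [ 0.07 -0.13 -0.44] pos [0.3914 0.3207 0.0649]
```

Contact would be at r of about 0.130 or less. Continuing.

{"op": "apply_moves", "data": {"targets": [0,0,0,-0.15,-0.01,0,1,0,0,0,-0.15,0,0,1,0,0,0,-0.15,-0.01,0,1,0,0,0,0,0,0,1]}}

```text
t: 13.25
eef_pos: [0.3949, 0.3192, 0.0647]
orientation: [-0.0, 0.17, 0.985, -0.0]
wrist_force: [-1.7, 0.9, 1.1]
width: 0.0
finger_force: 1.3
```

```bash
python3 -c "
from h import *
rep2()"
```

```text
r 0.1241 ang 158.4 F in -1.96 F [-1.74  0.93  1.09] pos [0.3949 0.3192 0.0647]
```

{"op": "apply_moves", "data": {"targets": [0,0,0,-0.15,-0.01,0,1,0,0,0,-0.15,0,0,1,0,0,0,-0.15,-0.01,0,1,0,0,0,-0.15,0,0,1,0,0,0,0,0,0,1]}}

```text
t: 13.67
eef_pos: [0.4011, 0.3167, 0.0647]
orientation: [0.0, 0.17, 0.985, -0.0]
wrist_force: [-2.0, 0.2, 0.9]
width: 0.0
finger_force: 0.9
```

```bash
python3 -c "
from h import *
rep2()"
```

```text
r 0.1174 ang 158.4 F in -1.91 F [-1.98  0.17  0.87] pos [0.4011 0.3167 0.0647]
```

Past 0.002 of travel with only about 2 N, so the bolt is entering the slot.

{"op": "apply_moves", "data": {"targets": [0,0,0,-0.15,-0.01,0,1,0,0,0,-0.15,0,0,1,0,0,0,-0.15,-0.01,0,1,0,0,0,-0.15,0,0,1,0,0,0,-0.15,-0.01,0,1,0,0,0,-0.15,0,0,1,0,0,0,0,0,0,1]}}

```text
t: 14.25
eef_pos: [0.4095, 0.3133, 0.0647]
orientation: [0.0, 0.17, 0.985, -0.0]
wrist_force: [-2.4, -0.6, 0.4]
width: 0.0001
finger_force: 0.8
```

```bash
python3 -c "
from h import *
rep2()"
```

```text
r 0.1084 ang 158.5 F in -2.03 F [-2.43 -0.62  0.4 ] pos [0.4095 0.3133 0.0647]
```

{"op": "apply_moves", "data": {"targets": [0,0,0,-0.15,-0.01,0,1,0,0,0,-0.15,0,0,1,0,0,0,-0.1,-0.01,0,1,0,0,0,0,0,0,1]}}

```text
t: 14.58
eef_pos: [0.4106, 0.3129, 0.0647]
orientation: [-0.002, 0.169, 0.986, -0.0]
wrist_force: [-9.2, 2.1, 5.3]
width: 0.0001
finger_force: 5.0
```

```bash
python3 -c "
from h import *
rep2()"
```

```text
r 0.1072 ang 158.5 F in -9.3 F [-9.16  2.13  5.32] pos [0.4106 0.3129 0.0647]
```

{"op": "apply_moves", "data": {"targets": [0,0,0,-0.1,0,0,1,0,0,0,-0.1,0,0,1,0,0,0,0,0,0,1]}}

```text
t: 14.83
eef_pos: [0.4106, 0.3129, 0.0647]
orientation: [-0.003, 0.169, 0.986, -0.0]
wrist_force: [-15.0, 4.3, 8.2]
width: 0.0
finger_force: 7.8
```

```bash
python3 -c "
from h import *
rep2()"
```

```text
r 0.1072 ang 158.5 F in -15.52 F [-14.99   4.31   8.18] pos [0.4106 0.3129 0.0647]
```

Hard stop. Backing off, lifting clear and checking.

{"op": "apply_moves", "data": {"targets": [0,0,0,0.5,0.02,0,1,0,0,0,1.0,0.04,0,1,0,0,0,1.5,0.06,0,1,0,0,0,0,0,-1,1,0,0,0,0,0,-2.5,1,0,0,0,0,0,-3,1,0,0,0,0,0,-3,1,0,0,0,2,2,-2,1,0,0,0,3,3,0,1,0,0,0,2,3,0,1,0,0,0,0,3,0,1,0,0,0,0,3,0,1,0,0,0,0,2,0,1,0,0,0,0,0,0,1,0,0,0,0,0,0,1]}}

```text
t: 16.08
eef_pos: [0.3754, 0.4967, 0.1799]
orientation: [0.0, 0.17, 0.985, 0.0]
wrist_force: [-0.3, 0.3, 0.3]
width: 0.0
finger_force: 0.0
```

```bash
python3 - <<'E'
from h import *
rep2()
o=[]
for n in("scene","top"):
    im,d=viewer.get_image(n);P=pts(n,d)
    m=(P[...,2]>.118)&(P[...,2]<.142)&(np.hypot(P[...,0]-.5103,P[...,1]-.2735)<.075);p=P[m].mean(0)-[*C,0];print(n,"handle",m.sum(),np.arctan2(p[1],p[0]))
    r=im.astype(int);t=(r[...,0]>r[...,1]+60)&(r[...,0]>r[...,2]+60)&(np.hypot(P[...,0]-.415,P[...,1]-.31)<.05);q=P[t].mean(0)if t.any() else np.zeros(3);print("tab",t.sum(),q,np.hypot(*(q[:2]-C)))
    u,v=proj(n,[.47,.29,.1]);u,v=int(u)-40,int(v)-40
    o.append(cv2.resize(im[v:v+80,u:u+80,::-1],(400,400),interpolation=cv2.INTER_CUBIC))
cv2.imwrite("pics/s5.png",np.hstack(o))
E
```

```text
r 0.2608 ang 121.1 F in -0.38 F [-0.26  0.28  0.29] pos [0.3754 0.4967 0.1799]
scene handle 0 nan
tab 4 [0.42190122 0.30554509 0.07821947] 0.09402782822524595
top handle 37 0.5867634536862529
tab 23 [0.42411714 0.30860272 0.07656118] 0.09305743069978875<stdin>:6: RuntimeWarning: Mean of empty slice.
  ret = um.true_divide(
```

View pics/s5.png

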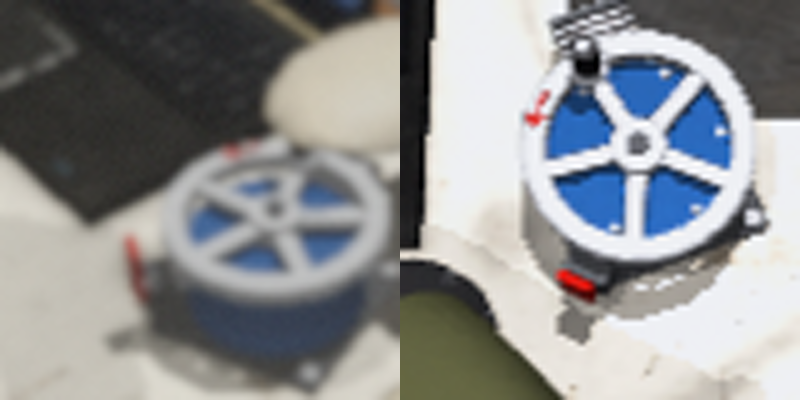

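The tab now sits against the housing at top crop (577,283). It measures 93–94 mm from the axis (was 113.4), so it has travelled about 20 mm and is home. The arm is clear.

```bash
python3 -c "
from station import ctrl
print(ctrl.finish_job())"
```

```text
the job is handed in; nothing more can be done
None
```

The flywheel was turned by its handle to just past the compression peak and released, then the red bolt tab was pushed fully home (about 20 mm of travel, to a hard stop); the job is handed in at about 16 s with the arm clear and no contact felt with anything else, though I made no final check of the other items' positions.

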